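Stack a filter holder: support, spacer, clamp ring

ROBOT

A 6-joint arm with a two-finger parallel gripper is mounted at the origin on the work surface. World frame = base frame: x ahead of the robot, y to its left, z up, the work surface at z = 0. Lengths are in m, angles in rad, forces in N, time in s.
With the tool pointing down it reaches from about 0.3 to 0.875 m from the base axis. Payload 6.4 kg.
Tool frame: the origin (TCP) lies midway between the tips of the shut fingers; the grasp point (between the pads) lies 19 mm behind it; x points along the fingers, y is the direction in which the jaws open and shut, and the axes are right-handed (so a half turn about x gives the same grasp; the last joint's range is limited). The gripper opens to 85 mm and grips with 20 to 120 N. Pads are 22 mm wide; open, the fingers measure 114 mm over their backs; the gripper's body (76 mm by 85 mm) begins 54 mm behind the grasp point. The pads swing forward as they close: fully open they stand 13 mm farther back than shut.
Start: joints at [-1.482, 0.181, 1.607, -0, 1.354, -0.206], TCP at [0.167, -0.55, 0.231] pointing down, gripper open.
Joint ranges: [-2.99, 2.99], [-0.89, 2.07], [0.3, 2.58], [-1.14, 4.28], [0, 2.63], [-3.12, 3.12]. Speed limits (rad/s): [2.57, 2.57, 3.01, 3.14, 3.14, 3.14].

INTERFACE

Orientations are given as a unit quaternion [w, x, y, z].
In Python, from bench import ctrl gives the robot as it stands.
- The arm moves only by the tool step_arm, never from a script. Its argument "motion" is a list of rows, each a list of 7 numbers: the shift along the tool's x, y, z in mm, then the turn, a rotation vector about the tool's x, y, z in degrees, then the closure in counts, from 0 (fully open) to 255 (shut). In form: [[tx, ty, tz, rx, ry, rz, hand], ...]. A call has 1 to 10 rows; each row is the pose to reach, as a shift and turn from the pose commanded when the call began, along the tool's axes at that moment; what a row does not reach only later rows make up. A row lasts 1/8 s, in which the tool goes at most 62.5 mm and 10.7 degrees, less where a joint would pass 70% of its speed; a pose out of reach is approached as far as the arm can. A call with a gripper value outside its range is refused whole. The fingers move at their own pace and stop on an object; the grip force is fixed at half the most. Time passes only in rows, so rows that repeat a pose let the fingers close. It gives the time, the measured TCP pose, the force and the opening at its end, in the units of the state.
- ctrl.get_obs(): the state, without advancing time (a new reading comes with each control period).
- ctrl.camera(name): name is "scene" or "top" or "wrist"; returns (picture, depth): 400x640x3 uint8, red, green, blue; 400x640 float32, m along the optical axis (not along the pixel's ray), 0 where there is no reading.
- ctrl.camera_info(name): a dict with "fx", "fy", "cx", "cy" (pixels), "dist_coeffs" ([k1, k2, p1, p2, k3] as OpenCV has them; the pictures are not rectified), "T" (4x4, takes a point from camera to world coordinates); the wrist camera has in their place "hand_eye" (4x4, takes a point from camera to tool coordinates, whose origin is the TCP and whose axes are the tool frame's). Camera axes: x right, y down, z forward; pixel columns grow to the right and rows downward; lengths in m; the calibration is good to about 2 mm. A picture is of the moment at which its call begins: read the wrist's pose just before it. camera_info takes no time and is no camera call.
- ctrl.hand_in(): hands the job in, once; it reports no verdict.
The state is a dict: "time_s": time; "q": joint angles; "dq": joint speeds; "joint_efforts": joint torques, N m; "eef_pos": TCP position; "eef_rot": TCP orientation; "wrist_force": force on the tool from outside, world axes, zero at the start; "torque": the same for the moment, N m; "opening": opening from 0.0 (shut) to 1.0 (fully open).
Only numpy, scipy, OpenCV 4.12 (cv2) and the standard library are available. Lean on these libraries where they do the work, as an engineer would, in place of code of your own. Each camera call takes 0.05 s, during which the arm holds its last target. There are 200 camera calls.

TASK

Assemble the filter stack on the post of the grey holder: first the perforated support disc (hub up), then the spacer sleeve on it, then the clamp ring on top, each pushed fully home against what is below it before the next goes on. The post can be anywhere along its slot, so feel for it, push gently, and leave the other things on the bench where they are.

Things in the scene. Friction and masses are not known exactly. Their poses are not given: they have to be found in the camera images.
- holder: fixed filter holder: square grey plastic plate 120 x 120 mm, 12 mm thick, with a black slot along its x axis in which an upright steel post is clamped; origin at the centre of the plate's underside on the bench, z up. Nothing may be pushed against the holder or its post, nor layer against layer, with more than 40 N
- seat (a point): centre of the plate's top face (12 mm above the bench), middle of the slot, axes as the holder's. The support disc rests on this face. The post's axis stands on the line y = 0, anywhere from -15 to +15 mm along x (NOT measured: find it by touch or sight); it stays put under sideways pushes up to about 90 N
- post_top (a point): point 61 mm above the seat over the middle of the slot: the height of the post's tip, but not its place along x. The post has radius 9.5 mm up to 53 mm above the plate, then tapers to radius 8 mm at the flat tip
- catches (a point): point over the middle of the slot, 45.5 mm above the plate: height of the top pair of sprung catch noses on the +y and -y flanks of the post; other pairs are at 29 and 11 mm. Each stands 3 mm proud of the post and is pushed in by a bore, 3 to 12 N a pair; a layer merely let go hangs on them and must be pushed down past them
- support: loose perforated steel support disc: flange of 64 mm diameter, 5 mm thick, with a hub of 34 mm diameter rising 15 mm above it (20 mm in all), bore 22 mm right through, about 0.09 kg; origin at the centre of its underside, z up along the bore. It lies hub up
- spacer: loose plain steel spacer sleeve, 30 mm outside, bore 22 mm, 18 mm tall, about 0.05 kg; origin at the centre of its underside, z along the bore. It stands upright
- clamp: loose fluted steel clamp ring, 49 mm outside over the flutes (47 mm body), bore 22 mm, 15 mm tall, about 0.09 kg; origin at the centre of its underside, z along the bore. It lies flat
- dropper: bystander: white dropper bottle, 40 mm diameter, 85 mm tall; origin at the centre of its underside
- vial: bystander: small glass vial with black cap, 25 mm diameter, 55 mm tall; origin at the centre of its underside
- beaker: bystander: glass beaker, 70 mm diameter, 80 mm tall; origin at the centre of its underside
- stopper: bystander: black rubber stopper, 30 mm diameter, 26 mm tall; origin at the centre of its underside
- scoop: bystander: blue plastic spoon 150 mm long, lying; origin under its middle
- reagent: bystander: white bottle, 60 mm diameter, 120 mm tall; origin at the centre of its underside
There are look-alikes about, which are no part of the job. Leave any purple look-alike of the holder alone.

How it is judged:
On the way, in this order (a step that is already met when the one before it is completed fails the run):
1. the support disc is fully home on the plate, around the post, hub up (z of support in the frame of seat between -0.002 and 0.002 m and horizontal distance between support and seat below 0.019 m and angle between support's own z axis and vertical below 0.08 rad), for 0.1 s.
2. the spacer is fully home on the support disc's hub (all of step 1 and z of spacer in the frame of seat between 0.018 and 0.022 m and horizontal distance between spacer and seat below 0.019 m and angle between spacer's own z axis and vertical below 0.08 rad and horizontal distance between spacer and support below 0.006 m), for 0.1 s.
3. the clamp ring is fully home on the spacer (all of step 2 and z of clamp in the frame of seat between 0.0355 and 0.0405 m and horizontal distance between clamp and seat below 0.019 m and angle between clamp's own z axis and vertical below 0.08 rad and horizontal distance between clamp and support below 0.006 m), for 0.1 s.
At the end, for the whole second after the job is handed in: Around the post lie the support disc (hub up), spacer and clamp ring, undersides 0, 20 and 38 mm above the plate within 2 mm (clamp 2.5), upright within 0.08 rad, within 19 mm of the plate's centre, spacer and clamp within 6 mm of the disc's centre, at rest and released (all of step 3 and linear speed of each of support, spacer, clamp below 0.02 m/s); the robot touches nothing.
It fails at once if a layer or the robot pushes the holder or its post with more than 40 N (contact force between any of support, spacer, clamp, the arm, the fingers and holder above 40 N).
It fails at once if a layer is pushed on another with more than 40 N (contact force between any of spacer, clamp and support above 40 N or contact force between clamp and spacer above 40 N).
It fails at once if a bystander is moved by more than 30 mm (distance of any of dropper, vial, beaker, stopper, scoop, reagent from where it was at the start of the episode above 0.03 m).
It also fails if it takes over 72 s, if anything falls off the work surface, if the arm or the gripper's body presses on something with over 40 N, if the wrist force passes 120 N, or if a joint passes its speed limit or range.

## Working session

There is one attempt and no reset: what is moved stays moved. The work goes in short steps, Python scripts to look and compute and a tool call to move; the robot and the scene stay as the last step left them, time stands still between calls to the robot, and variables do not carry over. Pictures are saved under pics/ and viewed, about 8 in all and at most 12, crops included, and the job is handed in when it is done.

Besides the shell and the picture viewer there is one more tool, called after "Emit:" as a command line: name --pt "numbers of a row" for each row, then --argument value for the rest. step_arm: Moves the arm, as the interface text tells. Its arguments: {"type":"object","properties":{"motion":{"type":"array","items":{"type":"array","items":{"type":"number"}}}},"required":["motion"]}

```bash
mkdir -p pics; ls
cat > h.py <<'E'
import numpy as np, cv2
from bench import ctrl
from scipy.spatial.transform import Rotation as R
def obs():
    o=ctrl.get_obs(); w,x,y,z=o['eef_rot']; o['R']=R.from_quat([x,y,z,w]).as_matrix(); o['p']=np.array(o['eef_pos']); return o
def shot(name,save=None):
    o=obs(); im,d=ctrl.camera(name); i=ctrl.camera_info(name)
    if name=='wrist':
        T=np.eye(4);T[:3,:3]=o['R'];T[:3,3]=o['p'];T=T@np.array(i['hand_eye'])
    else: T=np.array(i['T'])
    K=np.array([[i['fx'],0,i['cx']],[0,i['fy'],i['cy']],[0,0,1]])
    s=dict(im=im,d=d,T=T,K=K,D=np.array(i['dist_coeffs'],float))
    if save: cv2.imwrite(f'pics/{save}.png',im[:,:,::-1]); np.savez(f'pics/{save}.npz',**s)
    return s
def ray(s,uv):
    p=cv2.undistortPoints(np.array(uv,float).reshape(-1,1,2),s['K'],s['D']).reshape(-1,2)
    v=np.c_[p,np.ones(len(p))]@s['T'][:3,:3].T; return s['T'][:3,3],v
def atz(s,uv,z):
    c,v=ray(s,uv); return c+v*((z-c[2])/v[:,2])[:,None]
def cloud(s):
    h,w=s['d'].shape; u,v=np.meshgrid(np.arange(w),np.arange(h)); c,r=ray(s,np.stack([u,v],-1).reshape(-1,2))
    return (c+r*s['d'].reshape(-1,1)).reshape(h,w,3)
def tri(obsl):
    A=np.zeros((3,3));b=np.zeros(3)
    for s,uv in obsl:
        c,v=ray(s,[uv]);v=v[0]/np.linalg.norm(v[0]);P=np.eye(3)-np.outer(v,v);A+=P;b+=P@c
    return np.linalg.solve(A,b)
def proj(s,X):
    Ti=np.linalg.inv(s['T']); return cv2.projectPoints(np.array(X,float).reshape(-1,1,3),cv2.Rodrigues(Ti[:3,:3])[0],Ti[:3,3],s['K'],s['D'])[0].reshape(-1,2)
def load(n): return dict(np.load(f'pics/{n}.npz'))
E
python3 - <<'E'
from h import *
for n in('top','scene'):
    s=shot(n,n); print(n,s['T'].round(3).tolist(),s['K'][0,0],s['D'],(s['d']==0).mean())
o=obs();print(o['time_s'],o['p'],o['R'].round(3).tolist(),o['opening'],o['wrist_force'])
print(ctrl.camera_info('wrist'))
E
```

```text
pics
top [[0.018, -0.996, 0.089, 0.426], [-1.0, -0.018, 0.002, -0.028], [-0.0, -0.089, -0.996, 1.409], [0.0, 0.0, 0.0, 1.0]] 513.429104499982 [-0.04725558  0.          0.          0.          0.        ] 0.0038359375
scene [[0.832, 0.335, -0.441, 1.05], [0.554, -0.483, 0.678, -0.815], [0.014, -0.809, -0.588, 0.734], [0.0, 0.0, 0.0, 1.0]] 474.7017919825578 [-0.09872436  0.          0.          0.          0.        ] 0.00658203125
0.1 [ 0.16703285 -0.54967739  0.23045333] [[-0.0, 0.291, -0.957], [0.002, -0.957, -0.291], [-1.0, -0.002, -0.0]] 0.9998262140082538 [-0.68928569  0.08009612 -0.57209788]
{'fx': 319.12008148223197, 'fy': 319.12008148223197, 'cx': 317.2979319191528, 'cy': 196.08376399718713, 'dist_coeffs': array([-0.01770659,  0.        ,  0.        ,  0.        ,  0.        ]), 'hand_eye': array([[ 7.10657669e-05, -3.20969650e-01,  9.47089478e-01,
        -1.43074787e-01],
       [ 9.99999579e-01,  8.89210226e-04,  2.26318381e-04,
        -4.43944210e-04],
       [-9.14802980e-04,  9.47089063e-01,  3.20969578e-01,
        -8.22719751e-02],
       [ 0.00000000e+00,  0.00000000e+00,  0.00000000e+00,
         1.00000000e+00]])}
```

View pics/top.png

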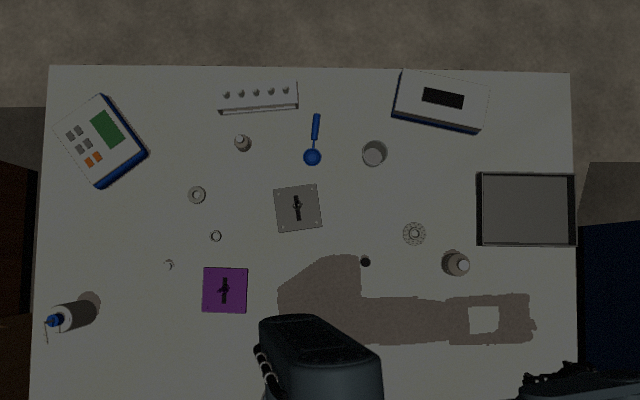

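View pics/scene.png

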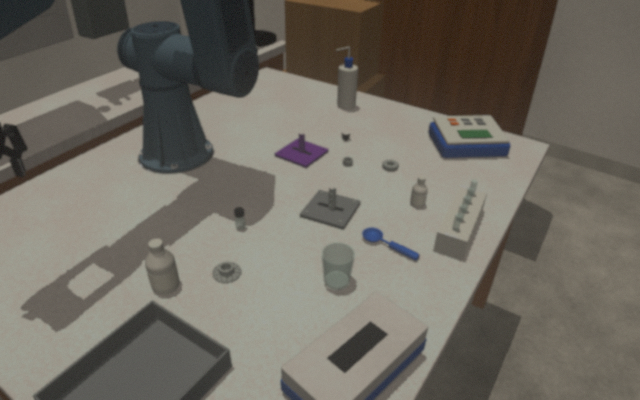

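Run:
```python
from h import *
s=load('top');im=np.clip(s['im'][:,:,::-1].astype(float)*2.0,0,255).astype(np.uint8)
t=[]
for u,v in[(414,233),(196,194),(215,236),(169,265),(298,208),(365,261)]:
    t.append(cv2.resize(im[v-26:v+26,u-26:u+26],(260,260),interpolation=cv2.INTER_CUBIC))
cv2.imwrite('pics/t.png',np.vstack([np.hstack(t[:3]),np.hstack(t[3:])]))
C=cloud(s)
for u,v in[(414,233),(196,194),(215,236),(169,265),(298,208),(365,261),(242,142),(373,152),(457,263),(312,155),(225,290)]:
    P=C[v-16:v+17,u-16:u+17].reshape(-1,3); m=(P[:,2]>.007)&(P[:,2]<.3);Q=P[m]
    print((u,v),m.sum(),'med',np.median(Q[:,:2],0).round(4) if m.any() else 0,'bb',Q.min(0).round(3),Q.max(0).round(3))
```

```text
(414, 233) 134 med [ 0.4825 -0.2952] bb [ 0.453 -0.326  0.007] [ 0.527 -0.263  0.027]
(196, 194) 198 med [0.579  0.3035] bb [0.554 0.267 0.007] [0.621 0.349 0.02 ]
(215, 236) 54 med [0.4648 0.2448] bb [0.451 0.204 0.007] [0.484 0.264 0.024]
(169, 265) 11 med [0.3863 0.3659] bb [0.361 0.361 0.007] [0.413 0.409 0.023]
(298, 208) 998 med [0.5455 0.0219] bb [ 0.501 -0.022  0.007] [0.59  0.067 0.075]
(365, 261) 80 med [ 0.4027 -0.1583] bb [ 0.392 -0.203  0.008] [ 0.415 -0.148  0.061]
(242, 142) 229 med [0.7141 0.1739] bb [0.684 0.143 0.007] [0.752 0.224 0.091]
(373, 152) 386 med [ 0.7064 -0.1869] bb [ 0.658 -0.214  0.007] [ 0.726 -0.147  0.087]
(457, 263) 545 med [ 0.4018 -0.3866] bb [ 0.371 -0.452  0.007] [ 0.446 -0.367  0.126]
(312, 155) 166 med [ 0.6947 -0.0151] bb [ 0.664 -0.047  0.007] [0.739 0.012 0.023]
(225, 290) 992 med [0.3208 0.2133] bb [0.275 0.171 0.007] [0.363 0.26  0.072]
```

View pics/t.png

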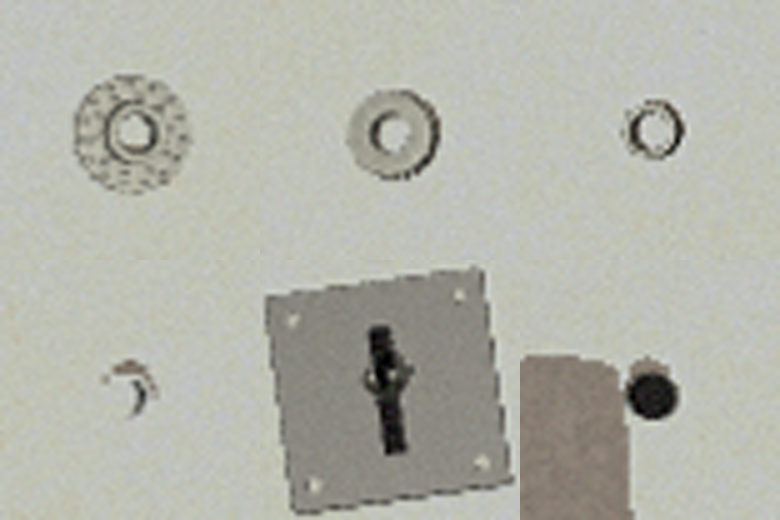

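Candidates (top view): support (414,233), perforated with a hub; clamp (196,194), a wide fluted ring; spacer (215,236), a thin ring. Holder is grey (298,208), with the purple look-alike at (225,290) to be left alone. The black disc at (365,261) is the vial's cap, and (169,265) is probably the stopper. The crops agree with the descriptions. I'm moving above the support for a close look.

Emit:
step_arm --pt "30 -155 -385 17 0 0 0" --pt "30 -155 -385 17 0 0 0" --pt "30 -155 -385 17 0 0 0" --pt "30 -155 -385 17 0 0 0" --pt "30 -155 -385 17 0 0 0" --pt "30 -155 -385 17 0 0 0" --pt "30 -155 -385 17 0 0 0" --pt "30 -155 -385 17 0 0 0" --pt "30 -155 -385 17 0 0 0" --pt "30 -155 -385 17 0 0 0"

```text
time_s: 1.35
eef_pos: [0.4896, -0.291, 0.2013]
eef_rot: [0.001, -0.707, 0.001, 0.707]
wrist_force: [0.6, -0.3, -0.5]
opening: 0.995
```

Run:
```python
from h import *
s=shot('wrist','w1');o=obs();print(o['time_s'],o['p'],o['R'].round(3).tolist(),o['wrist_force'].round(2) if hasattr(o['wrist_force'],'round') else o['wrist_force'])
C=cloud(s);Z=C[...,2]
for lo,hi in((.003,.008),(.016,.024)):
    m=((Z>lo)&(Z<hi)&(abs(C[...,0]-.48)<.045)&(abs(C[...,1]+.295)<.045)).astype(np.uint8)
    P=C[m>0];print(lo,len(P),P.min(0).round(4),P.max(0).round(4), cv2.minEnclosingCircle(P[:,:2].astype(np.float32)))
print(proj(s,[[.4825,-.295,.02]]))
im=np.clip(s['im'][:,:,::-1].astype(float)*1.6,0,255).astype(np.uint8);cv2.imwrite('pics/w1b.png',im)
```

```text
1.4 [ 0.48960286 -0.29103456  0.20132713] [[-0.0, -0.004, -1.0], [-0.0, -1.0, 0.004], [-1.0, 0.0, 0.0]] [ 0.26  0.29 -0.79]
0.003 1723 [ 0.4478 -0.3368  0.003 ] [ 0.511  -0.2659  0.0079] ((0.47922569513320923, -0.30675840377807617), 0.04192541539669037)
0.016 468 [ 0.4639 -0.3137  0.0161] [ 0.4965 -0.2809  0.0229] ((0.47991350293159485, -0.2975260317325592), 0.016939986497163773)
[[321.35041795 177.41472977]]
```

View pics/w1b.png

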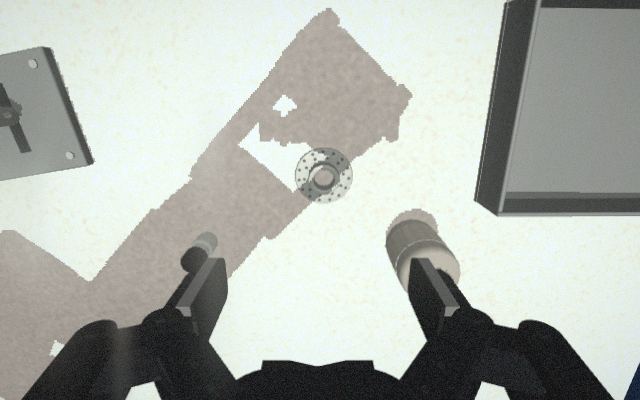

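The hub (324,177) centres on (0.480, -0.2975) with radius 17 mm and its top near 20 mm, which confirms the support. Descending to grip the hub.

Emit:
step_arm --pt "50 6.5 9.6 0 0 0 0" --pt "105 6.5 9.6 0 0 0 0" --pt "150 6.5 9.6 0 0 0 0" --pt "180 6.5 9.6 0 0 0 0" --pt "196 6.5 9.6 0 0 0 0" --pt "196 6.5 9.6 0 0 0 0" --pt "196 6.5 9.6 0 0 0 120" --pt "196 6.5 9.6 0 0 0 255" --pt "196 6.5 9.6 0 0 0 255" --pt "196 6.5 9.6 0 0 0 255"

```text
time_s: 2.65
eef_pos: [0.4816, -0.2971, 0.0069]
eef_rot: [0.0, 0.708, -0.001, -0.707]
wrist_force: [-2.2, 1.6, 8.2]
opening: 0.372
```

Emit:
step_arm --pt "0 0 0 0 0 0 255" --pt "0 0 0 0 0 0 255" --pt "0 0 0 0 0 0 255"

```text
time_s: 3.02
eef_pos: [0.4815, -0.2971, 0.0068]
eef_rot: [0.0, 0.708, -0.001, -0.707]
wrist_force: [-2.2, 0.8, 7.7]
opening: 0.367
```

Emit:
step_arm --pt "-40 0 0 0 0 0 255" --pt "-100 0 0 0 0 0 255" --pt "-150 -20 0 0 0 0 255" --pt "-163 -70 5 0 0 0 255" --pt "-163 -130 10 0 0 0 255" --pt "-163 -190 16 0 0 0 255" --pt "-163 -250 16 0 0 0 255" --pt "-163 -300 16 0 0 0 255" --pt "-163 -319 16 0 0 0 255" --pt "-163 -319 16 0 0 0 255"

```text
time_s: 4.28
eef_pos: [0.4652, 0.0239, 0.1685]
eef_rot: [0.0, 0.707, 0.0, -0.707]
wrist_force: [-0.2, -0.1, -1.1]
opening: 0.37
```

Run:
```python
from h import *
s=shot('wrist','w2');o=obs();print(o['time_s'],o['p'],o['R'].round(4).tolist(),o['wrist_force'],o['opening'])
im=np.clip(s['im'][:,:,::-1].astype(float)*1.6,0,255).astype(np.uint8);cv2.imwrite('pics/w2b.png',im)
C=cloud(s);Z=C[...,2]
for lo,hi in((.055,.063),(.064,.071),(.071,.078)):
    m=(Z>lo)&(Z<hi)&(abs(C[...,0]-.545)<.05)&(abs(C[...,1]-.022)<.03);P=C[m]
    if len(P):print(lo,len(P),P.mean(0).round(4),P.min(0).round(4),P.max(0).round(4))
m=((Z>.007)&(Z<.018)&(abs(C[...,0]-.545)<.09)&(abs(C[...,1]-.022)<.09)).astype(np.uint8)
P=C[m>0];r=cv2.minAreaRect(P[:,:2].astype(np.float32));print('plate',r,np.median(P[:,2]))
```

```text
4.325 [0.46537793 0.0229111  0.16853961] [[0.0005, -0.0001, -1.0], [-0.0004, -1.0, 0.0001], [-1.0, 0.0004, -0.0005]] [ 0.43827357 -0.07109051 -1.41268203] 0.37185318455934235
0.055 46 [0.5477 0.025  0.0608] [0.5439 0.0133 0.057 ] [0.5518 0.0366 0.0629]
0.064 197 [0.5478 0.0249 0.0673] [0.539  0.0158 0.0642] [0.5571 0.0341 0.071 ]
0.071 36 [0.5479 0.025  0.0724] [0.54   0.0167 0.071 ] [0.5562 0.0331 0.0743]
plate ((0.544358491897583, 0.024320688098669052), (0.12060923129320145, 0.12061843276023865), 9.333447456359863) 0.012509660474565976
```

View pics/w2b.png

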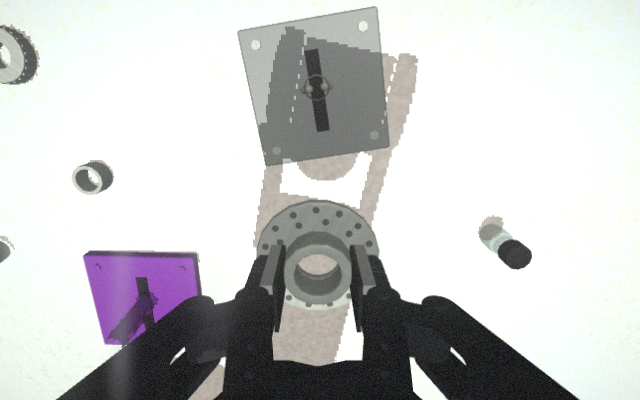

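Picture: post tip at (317,87) on the grey holder; the disc is held level, hub at (319,270). Now measuring the disc's centre from the same picture.

```bash
cat >> h.py <<'E'
def circ(P):
    A=np.c_[2*P[:,:2],np.ones(len(P))];x=np.linalg.lstsq(A,(P[:,:2]**2).sum(1),rcond=None)[0];return x[:2],np.sqrt(x[2]+x[:2]@x[:2])
E
python3 - <<'E'
from h import *
s=load('w2');C=cloud(s);p=np.array([0.46537793,0.0229111,0.16853961])
L=C-p
r=np.hypot(L[...,0],L[...,1])
for n,lo,hi,rr in(('flange',-.005,.002,.045),('hub',.010,.017,.025)):
    m=(L[...,2]>lo)&(L[...,2]<hi)&(r<rr);v,u=np.where(m);P=L[m]
    print(n,len(P),P.min(0).round(4),P.max(0).round(4),np.median(P[:,2]),u.min(),u.max(),v.min(),v.max())
    # far/near envelope
    if n=='flange':
        e=P[(np.hypot(P[:,0],P[:,1])>.028)&(P[:,0]>.01)];print('plane',np.linalg.lstsq(np.c_[e,np.ones(len(e))][:,[0,1,3]],e[:,2],rcond=None)[0])
        A=np.arctan2(P[:,1],P[:,0]);R_=np.hypot(P[:,0],P[:,1]);E=[]
        for a in np.arange(-1.2,1.2,.06):
            k=(abs(A-a)<.03)
            if k.sum()>3:
                i=np.where(k)[0];E.append(P[i[np.argmax(R_[i])]])
        print('outer',len(E),circ(np.array(E)))
    else: print('enc',cv2.minEnclosingCircle(P[:,:2].astype(np.float32)))
im=cv2.cvtColor(s['im'],cv2.COLOR_RGB2GRAY)[190:320,240:400]
cv2.imwrite('pics/crop.png',cv2.resize(np.clip(im*1.6,0,255).astype(np.uint8),None,fx=4.5,fy=4.5,interpolation=cv2.INTER_CUBIC))
print(proj(s,[p+[0,0,.0132],p+[.017,0,.0132],p+[-.017,0,.0132],p+[.011,0,.0132],p+[-.011,0,.0132],p+[.032,0,-.0018]]))
E
```

```text
flange 4772 [-0.0336 -0.0307 -0.005 ] [0.0303 0.0322 0.002 ] -0.0013467381055666389 257 379 200 309
plane [-0.02616872  0.00797046 -0.00132888]
outer 40 (array([-0.0012286,  0.0012577]), np.float64(0.03152342443140685))
hub 2551 [-0.0175 -0.0242  0.01  ] [0.0157 0.0228 0.017 ] 0.013368555380869118 270 373 240 303
enc ((0.004641602747142315, -0.0004448403778951615), 0.023893365636467934)
[[320.11218806 272.78955247]
 [320.29998869 240.03917232]
 [319.93695594 303.15674668]
 [320.2322001  251.88536206]
 [319.9974363  292.69646927]
 [320.16968219 197.75712176]]
```

View pics/crop.png

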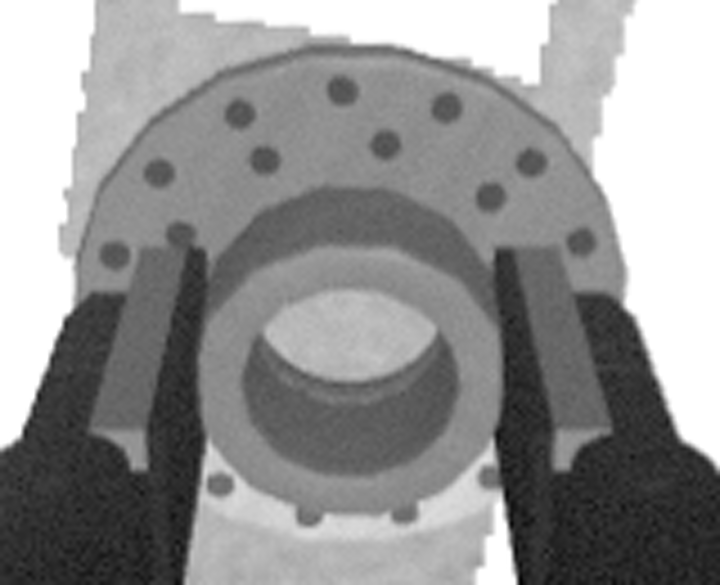

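Emit:
step_arm --pt "0 -2 -40 0 0 0 255" --pt "20 -2 -83.5 0 0 0 255" --pt "60 -2 -83.5 0 0 0 255" --pt "78 -2 -83.5 0 0 0 255" --pt "78 -2 -83.5 0 0 0 255" --pt "78 -2 -83.5 0 0 0 255" --pt "78 -2 -83.5 0 0 0 255"

```text
time_s: 5.2
eef_pos: [0.55, 0.0241, 0.092]
eef_rot: [-0.001, 0.708, -0.001, -0.706]
wrist_force: [0.8, 0.2, -0.6]
opening: 0.37
```

Run:
```python
from h import *
s=load('w2');H=np.array(ctrl.camera_info('wrist')['hand_eye']);print('p_shot',(s['T']@np.linalg.inv(H))[:3,3])
o=obs();print(o['time_s'],o['p'],o['R'].round(4).tolist(),o['wrist_force'],o['torque'],o['opening'])
s=shot('wrist','w3');im=s['im'][:,:,::-1][150:350,200:440];cv2.imwrite('pics/w3b.png',cv2.resize(np.clip(im.astype(float)*1.8,0,255).astype(np.uint8),None,fx=3,fy=3,interpolation=cv2.INTER_CUBIC))
```

```text
p_shot [0.46517483 0.02392    0.16853569]
5.2 [0.54998852 0.02410066 0.09202137] [[0.003, -0.002, -1.0], [-0.0005, -1.0, 0.002], [-1.0, 0.0005, -0.003]] [ 0.76577091  0.18997573 -0.60385983] [ 0.02000812  0.07854417 -0.01498095] 0.37035666034985537
```

View pics/w3b.png

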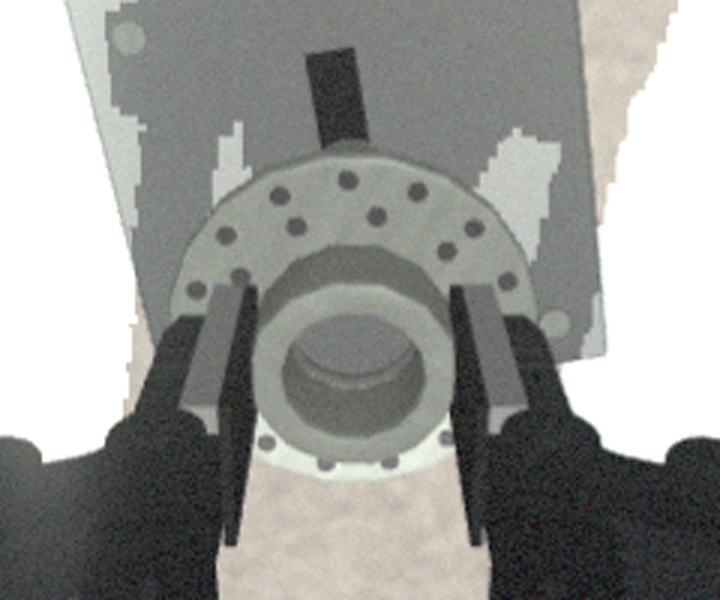

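Emit:
step_arm --pt "4 -0.9 1 0 0 0 255" --pt "8 -0.9 1 0 0 0 255" --pt "11 -0.9 1 0 0 0 255" --pt "13 -0.9 1 0 0 0 255" --pt "15 -0.9 1 0 0 0 255" --pt "16 -0.9 1 0 0 0 255" --pt "16 -0.9 1 0 0 0 255"

```text
time_s: 6.12
eef_pos: [0.5479, 0.0253, 0.0742]
eef_rot: [0.001, -0.707, 0.001, 0.707]
wrist_force: [0.5, -0.3, 0.3]
opening: 0.369
```

Already 5 mm past the tip with no force. Continuing down past the catches.

Emit:
step_arm --pt "2 0 0 0 0 0 255" --pt "4 0 0 0 0 0 255" --pt "6 0 0 0 0 0 255" --pt "8 0 0 0 0 0 255" --pt "10 0 0 0 0 0 255" --pt "12 0 0 0 0 0 255" --pt "14 0 0 0 0 0 255"

```text
time_s: 7.0
eef_pos: [0.5482, 0.0251, 0.0604]
eef_rot: [-0.001, 0.707, -0.001, -0.707]
wrist_force: [0.1, -1.7, 1.2]
opening: 0.371
```

Emit:
step_arm --pt "4 0 0 0 0 0 255" --pt "8 0 0 0 0 0 255" --pt "12 0 0 0 0 0 255" --pt "16 0 0 0 0 0 255" --pt "20 0 0 0 0 0 255" --pt "24 0 0 0 0 0 255" --pt "28 0 0 0 0 0 255" --pt "32 0 0 0 0 0 255" --pt "35 0 0 0 0 0 255" --pt "37 0 0 0 0 0 255"

```text
time_s: 8.25
eef_pos: [0.5479, 0.0253, 0.023]
eef_rot: [0.001, -0.707, 0.001, 0.707]
wrist_force: [0.6, -2.2, 1.8]
opening: 0.37
```

Emit:
step_arm --pt "1.5 0 0 0 0 0 255" --pt "3 0 0 0 0 0 255" --pt "4 0 0 0 0 0 255" --pt "5 0 0 0 0 0 255" --pt "5.5 0 0 0 0 0 255" --pt "5.5 0 0 0 0 0 255"

```text
time_s: 9.0
eef_pos: [0.548, 0.0253, 0.0188]
eef_rot: [0.001, -0.707, 0.001, 0.707]
wrist_force: [-3.9, -1.8, 11.1]
opening: 0.372
```

Emit:
step_arm --pt "0.7 0 0 0 0 0 255" --pt "0.7 0 0 0 0 0 255" --pt "-1 0 0 0 0 0 255" --pt "-1 0 0 0 0 0 60" --pt "-1 0 0 0 0 0 40" --pt "-1 0 0 0 0 0 40" --pt "-40 0 0 0 0 0 40" --pt "-90 0 0 0 0 0 40" --pt "-130 0 0 0 0 0 40" --pt "-130 0 0 0 0 0 40"

```text
time_s: 10.25
eef_pos: [0.5505, 0.025, 0.1516]
eef_rot: [-0.0, 0.71, -0.001, -0.705]
wrist_force: [0.9, 0.3, -0.9]
opening: 0.847
```

Run:
```python
from h import *
o=obs();print(o['time_s'],o['p'],o['R'].round(4).tolist(),o['opening'],o['wrist_force'])
s=shot('wrist','w4');C=cloud(s);Z=C[...,2]
m=(abs(C[...,0]-.548)<.04)&(abs(C[...,1]-.025)<.04);r=np.hypot(C[...,0]-.548,C[...,1]-.025)
P=C[m&(r>.02)&(r<.029)&(Z<.04)];print('flange z',np.median(P[:,2]),P[:,2].std(),'plane',np.linalg.lstsq(np.c_[P[:,:2]-[.548,.025],np.ones(len(P))],P[:,2],rcond=None)[0])
P=C[m&(r>.012)&(r<.016)&(Z<.05)];print('hub z',np.median(P[:,2]),len(P))
P=C[m&(r>.04)&(Z<.03)];print('plate',np.median(P[:,2]))
# spacer & clamp from top
t=load('top');C=cloud(t);Z=C[...,2]
for c,lo,hi,R_ in(((.462,.247),.012,.026,.025),((.578,.304),.010,.022,.035)):
    m=(Z>lo)&(Z<hi)&(np.hypot(C[...,0]-c[0],C[...,1]-c[1])<R_);P=C[m];print(len(P),P.min(0),P.max(0),cv2.minEnclosingCircle(P[:,:2].astype(np.float32)))
```

```text
10.25 [0.55050722 0.0250024  0.1515771 ] [[0.0072, -0.0018, -1.0], [-0.001, -1.0, 0.0018], [-1.0, 0.001, -0.0072]] 0.8465569303719521 [ 0.91486893  0.28544668 -0.87716916]
flange z 0.018793704984630177 0.0009043227537577276 plane [ 0.00166497 -0.03315754  0.01875278]
hub z 0.03296524441903456 496
plate 0.012681517856090313
43 [0.45088766 0.23172363 0.01220109] [0.4782208  0.26037224 0.02358022] ((0.4658085107803345, 0.24657000601291656), 0.015035239979624748)
166 [0.55407397 0.27994788 0.01001529] [0.60107455 0.32799768 0.02035067] ((0.5785192251205444, 0.3043064773082733), 0.02461254596710205)
```

Emit:
step_arm --pt "-10 -60 20 0 0 0 40" --pt "-10 -120 40 0 0 0 40" --pt "-10 -180 60 0 0 0 40" --pt "-10 -221 73 0 0 0 40" --pt "-10 -221 73 0 0 0 40" --pt "-10 -221 73 0 0 0 40" --pt "-10 -221 73 0 0 0 40"

```text
time_s: 11.18
eef_pos: [0.4755, 0.2452, 0.1571]
eef_rot: [0.001, -0.707, 0.001, 0.708]
wrist_force: [0.8, 0.5, -0.2]
opening: 0.843
```

Run:
```python
from h import *
s=shot('wrist','w5');o=obs();print(o['time_s'],o['p'],o['R'].round(4).tolist(),o['opening'])
C=cloud(s);Z=C[...,2]
m=(Z>.014)&(Z<.022)&(np.hypot(C[...,0]-.466,C[...,1]-.2466)<.028);P=C[m];print(len(P),P.min(0),P.max(0),np.median(P[:,2]),cv2.minEnclosingCircle(P[:,:2].astype(np.float32)))
m=(Z>.010)&(Z<.019)&(np.hypot(C[...,0]-.5785,C[...,1]-.304)<.035);P=C[m];
if len(P):print('clamp',len(P),P.min(0),P.max(0),cv2.minEnclosingCircle(P[:,:2].astype(np.float32)))
```

```text
11.225 [0.47567351 0.24515258 0.15729042] [[-0.0008, -0.0038, -1.0], [-0.0004, -1.0, 0.0038], [-1.0, 0.0004, 0.0008]] 0.841877481624717
403 [0.44897212 0.23253324 0.01403338] [0.47871363 0.26059323 0.02071854] 0.01837526357523439 ((0.4638538062572479, 0.24643851816654205), 0.014982854947447777)
clamp 2198 [0.55212121 0.27865125 0.01004485] [0.60067405 0.32739037 0.01806767] ((0.5765732526779175, 0.3030523955821991), 0.024640154093503952)
```

Emit:
step_arm --pt "50 -1.2 11.8 0 0 0 40" --pt "100 -1.2 11.8 0 0 0 40" --pt "135 -1.2 11.8 0 0 0 40" --pt "151 -1.2 11.8 0 0 0 40" --pt "151 -1.2 11.8 0 0 0 40" --pt "151 -1.2 11.8 0 0 0 40" --pt "151 -1.2 11.8 0 0 0 255" --pt "151 -1.2 11.8 0 0 0 255" --pt "151 -1.2 11.8 0 0 0 255" --pt "151 -1.2 11.8 0 0 0 255"

```text
time_s: 12.48
eef_pos: [0.4642, 0.2479, 0.0081]
eef_rot: [-0.001, 0.708, -0.0, -0.707]
wrist_force: [-2.1, -1.4, 9.0]
opening: 0.323
```

Emit:
step_arm --pt "0 0 0 0 0 0 255" --pt "0 0 0 0 0 0 255"

```text
time_s: 12.72
eef_pos: [0.4642, 0.2479, 0.0081]
eef_rot: [-0.001, 0.708, -0.0, -0.707]
wrist_force: [-2.6, -0.9, 8.8]
opening: 0.319
```

Emit:
step_arm --pt "-40 0 0 0 0 0 255" --pt "-100 0 0 0 0 0 255" --pt "-122 50 -20 0 0 0 255" --pt "-122 105 -40 0 0 0 255" --pt "-122 160 -60 0 0 0 255" --pt "-122 205 -75 0 0 0 255" --pt "-122 222 -84 0 0 0 255" --pt "-122 222 -84 0 0 0 255" --pt "-122 222 -84 0 0 0 255" --pt "-122 222 -84 0 0 0 255"

```text
time_s: 13.98
eef_pos: [0.5466, 0.027, 0.1287]
eef_rot: [0.0, -0.707, -0.0, 0.707]
wrist_force: [0.4, 0.2, -1.1]
opening: 0.314
```

Run:
```python
from h import *
o=obs();print(o['time_s'],o['p'],o['R'].round(4).tolist(),o['opening'],o['wrist_force']);p=o['p']
s=shot('wrist','w6');C=cloud(s);L=(C-p);r=np.hypot(L[...,0],L[...,1])
m=(L[...,2]>.006)&(L[...,2]<.014)&(r<.018)&(abs(L[...,1])<.0145);P=L[m];print(len(P),P.min(0),P.max(0),np.median(P[:,2]),circ(P))
k=proj(s,[p+[0,0,.0099],p+[.015,0,.0099],p+[-.015,0,.0099],p+[.011,0,.0099],p+[-.011,0,.0099],p+[0,.011,.0099],p+[0,-.011,.0099]]);print(k.round(1).tolist())
im=s['im'][:,:,::-1][200:350,220:420];cv2.imwrite('pics/w6b.png',cv2.resize(np.clip(im.astype(float)*1.8,0,255).astype(np.uint8),None,fx=4,fy=4,interpolation=cv2.INTER_CUBIC))
```

```text
13.975 [0.54656079 0.02704829 0.12865969] [[-0.0006, 0.0002, -1.0], [0.0003, -1.0, -0.0002], [-1.0, -0.0003, 0.0006]] 0.3144670086175806 [ 0.4464663   0.17399225 -1.08471448]
1635 [-0.01482594 -0.01438595  0.0060011 ] [0.01513356 0.01445331 0.01399186] 0.00999314356866396 (array([0.00111714, 0.00011504]), np.float64(0.01294120979773019))
[[317.9, 269.4], [318.0, 241.1], [317.9, 295.8], [318.0, 248.9], [317.9, 289.0], [294.9, 269.4], [340.9, 269.4]]
```

View pics/w6b.png

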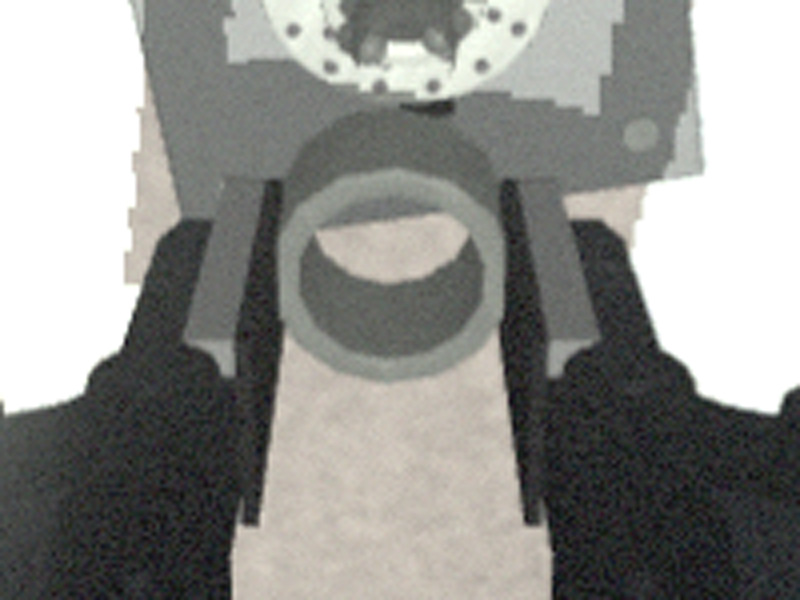

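Spacer is held centred to within about 0.2 mm. Correcting sideways and descending.

Emit:
step_arm --pt "15 1.8 -1.3 0 0 0 255" --pt "30 1.8 -1.3 0 0 0 255" --pt "38 1.8 -1.3 0 0 0 255" --pt "42 1.8 -1.3 0 0 0 255" --pt "45 1.8 -1.3 0 0 0 255" --pt "47 1.8 -1.3 0 0 0 255" --pt "49 1.8 -1.3 0 0 0 255" --pt "51 1.8 -1.3 0 0 0 255" --pt "52 1.8 -1.3 0 0 0 255"

```text
time_s: 15.15
eef_pos: [0.5485, 0.0236, 0.0768]
eef_rot: [-0.001, 0.707, -0.001, -0.707]
wrist_force: [0.3, 0.4, -1.7]
opening: 0.321
```

Emit:
step_arm --pt "0 -1.3 0.3 0 0 0 255" --pt "2 -1.3 0.3 0 0 0 255" --pt "4 -1.3 0.3 0 0 0 255" --pt "6 -1.3 0.3 0 0 0 255" --pt "8 -1.3 0.3 0 0 0 255" --pt "10 -1.3 0.3 0 0 0 255" --pt "12 -1.3 0.3 0 0 0 255" --pt "14 -1.3 0.3 0 0 0 255"

```text
time_s: 16.15
eef_pos: [0.5484, 0.0249, 0.0629]
eef_rot: [-0.001, 0.707, -0.001, -0.707]
wrist_force: [-1.1, -0.4, 1.4]
opening: 0.316
```

Emit:
step_arm --pt "3 0 0 0 0 0 255" --pt "6 0 0 0 0 0 255" --pt "9 0 0 0 0 0 255" --pt "12 0 0 0 0 0 255" --pt "15 0 0 0 0 0 255" --pt "17 0 0 0 0 0 255" --pt "19 0 0 0 0 0 255" --pt "20 0 0 0 0 0 255"

```text
time_s: 17.15
eef_pos: [0.5481, 0.025, 0.0426]
eef_rot: [0.001, -0.707, 0.001, 0.707]
wrist_force: [-0.1, 0.0, 0.4]
opening: 0.316
```

Emit:
step_arm --pt "1 0 0 0 0 0 255" --pt "2 0 0 0 0 0 255" --pt "3 0 0 0 0 0 255" --pt "3.5 0 0 0 0 0 255" --pt "3.5 0 0 0 0 0 255"

```text
time_s: 17.77
eef_pos: [0.5484, 0.0249, 0.0401]
eef_rot: [-0.001, 0.707, -0.001, -0.707]
wrist_force: [-2.9, 0.3, 8.5]
opening: 0.318
```

Emit:
step_arm --pt "1 0 0 0 0 0 255" --pt "1 0 0 0 0 0 255" --pt "-0.5 0 0 0 0 0 255" --pt "-0.5 0 0 0 0 0 60" --pt "-0.5 0 0 0 0 0 40" --pt "-0.5 0 0 0 0 0 40" --pt "-40 0 0 0 0 0 40" --pt "-90 0 0 0 0 0 40" --pt "-110 0 0 0 0 0 40" --pt "-110 0 0 0 0 0 40"

```text
time_s: 19.02
eef_pos: [0.5495, 0.0248, 0.1511]
eef_rot: [-0.0, 0.709, -0.001, -0.706]
wrist_force: [-0.9, 0.0, -0.6]
opening: 0.844
```

Run:
```python
from h import *
o=obs();print(o['time_s'],o['p'],o['opening'],o['wrist_force'])
s=shot('wrist','w7');C=cloud(s);Z=C[...,2];r=np.hypot(C[...,0]-.548,C[...,1]-.025)
for n,a,b,c in(('flange',.02,.029,.03),('spacer top',.0115,.0145,.06),('plate',.04,.05,.03)):
    P=C[(r>a)&(r<b)&(Z<c)&(Z>.008)];print(n,len(P),np.percentile(P[:,2],[25,50,75]).round(4))
im=s['im'][:,:,::-1][150:350,200:440];cv2.imwrite('pics/w7b.png',cv2.resize(np.clip(im.astype(float)*1.5,0,255).astype(np.uint8),None,fx=3,fy=3,interpolation=cv2.INTER_CUBIC))
```

```text
19.025 [0.5494824  0.0247743  0.15106292] 0.8444354849060498 [-0.93669008  0.02591022 -0.57450981]
flange 1350 [0.0173 0.0178 0.0182]
spacer top 453 [0.0493 0.0515 0.0521]
plate 3209 [0.0123 0.0127 0.0132]
```

View pics/w7b.png

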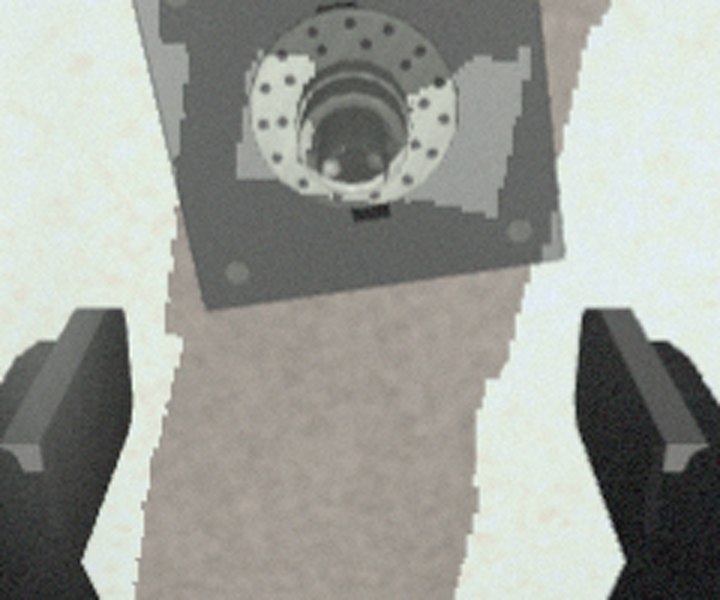

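The spacer sits on the hub: its top is 39 mm above the plate by depth, 38 expected. On to the clamp.

Emit:
step_arm --pt "0 -60 -10 0 0 0 20" --pt "0 -120 -20 0 0 0 20" --pt "0 -180 -37 0 0 0 20" --pt "0 -240 -37 0 0 0 20" --pt "0 -278 -37 0 0 0 20" --pt "0 -278 -37 0 0 0 20" --pt "0 -278 -37 0 0 0 20" --pt "0 -278 -37 0 0 0 20"

```text
time_s: 20.08
eef_pos: [0.5856, 0.3013, 0.1485]
eef_rot: [0.001, -0.707, 0.001, 0.708]
wrist_force: [-0.5, 0.5, 0.4]
opening: 0.927
```

Run:
```python
from h import *
s=shot('wrist','w8');o=obs();print(o['time_s'],o['p'],o['R'].round(4).tolist(),o['opening'])
C=cloud(s);Z=C[...,2]
m=(Z>.011)&(Z<.019)&(np.hypot(C[...,0]-.5775,C[...,1]-.304)<.035);P=C[m];
print('clamp',len(P),P.min(0),P.max(0),np.median(P[:,2]),cv2.minEnclosingCircle(P[:,:2].astype(np.float32)))
```

```text
20.125 [0.58579995 0.30139993 0.14882865] [[-0.0007, -0.0038, -1.0], [-0.0004, -1.0, 0.0038], [-1.0, 0.0004, 0.0007]] 0.9223701126513004
clamp 1619 [0.552641   0.27888915 0.01102122] [0.60070062 0.32670253 0.01776633] 0.015544996365148944 ((0.5764816403388977, 0.30311450362205505), 0.02462152950465679)
```

Emit:
step_arm --pt "50 -1 9.2 0 0 0 20" --pt "100 -1 9.2 0 0 0 20" --pt "130 -1 9.2 0 0 0 20" --pt "145 -1 9.2 0 0 0 20" --pt "145 -1 9.2 0 0 0 20" --pt "145 -1 9.2 0 0 0 20" --pt "145 -1 9.2 0 0 0 255" --pt "145 -1 9.2 0 0 0 255" --pt "145 -1 9.2 0 0 0 255" --pt "145 -1 9.2 0 0 0 255"

```text
time_s: 21.38
eef_pos: [0.5775, 0.3042, 0.0063]
eef_rot: [-0.001, 0.708, -0.0, -0.706]
wrist_force: [-3.0, -1.4, 8.1]
opening: 0.51
```

Emit:
step_arm --pt "0 0 0 0 0 0 255" --pt "0 0 0 0 0 0 255"

```text
time_s: 21.62
eef_pos: [0.5774, 0.3042, 0.0064]
eef_rot: [-0.001, 0.708, -0.0, -0.706]
wrist_force: [-1.9, -1.3, 9.3]
opening: 0.516
```

Emit:
step_arm --pt "-40 0 0 0 0 0 255" --pt "-100 0 0 0 0 0 255" --pt "-124 50 5 0 0 0 255" --pt "-124 110 10 0 0 0 255" --pt "-124 170 15 0 0 0 255" --pt "-124 230 22 0 0 0 255" --pt "-124 265 28 0 0 0 255" --pt "-124 279 28 0 0 0 255" --pt "-124 279 28 0 0 0 255" --pt "-124 279 28 0 0 0 255"

```text
time_s: 22.88
eef_pos: [0.5481, 0.0262, 0.1283]
eef_rot: [-0.0, 0.707, -0.0, -0.707]
wrist_force: [-0.1, 0.7, -1.6]
opening: 0.51
```

Run:
```python
from h import *
o=obs();print(o['time_s'],o['p'],o['R'].round(4).tolist(),o['opening'],o['wrist_force']);p=o['p']
s=shot('wrist','w9');C=cloud(s);L=(C-p);r=np.hypot(L[...,0],L[...,1])
m=(L[...,2]>.005)&(L[...,2]<.013)&(r<.028)&(abs(L[...,1])<.021);P=L[m];print(len(P),P.min(0),P.max(0),np.median(P[:,2]))
k=proj(s,[p+[0,0,.0086],p+[.0235,0,.0086],p+[-.0235,0,.0086],p+[.011,0,.0086],p+[-.011,0,.0086],p+[0,.011,.0086],p+[0,-.011,.0086]]);print(k.round(1).tolist())
im=s['im'][:,:,::-1][200:350,220:420];cv2.imwrite('pics/w9b.png',cv2.resize(np.clip(im.astype(float)*1.8,0,255).astype(np.uint8),None,fx=4,fy=4,interpolation=cv2.INTER_CUBIC))
```

```text
22.875 [0.54811284 0.0261929  0.12834466] [[0.0002, -0.0008, -1.0], [0.0005, -1.0, 0.0008], [-1.0, -0.0005, -0.0002]] 0.5096577915472005 [-0.14103475  0.7101319  -1.63825364]
5146 [-0.02451663 -0.02099577  0.00503994] [0.024058   0.02099044 0.01100445] 0.008999469031160723
[[317.9, 267.9], [318.0, 223.1], [317.9, 308.4], [317.9, 247.5], [317.9, 287.4], [295.1, 267.9], [340.7, 267.9]]
```

View pics/w9b.png

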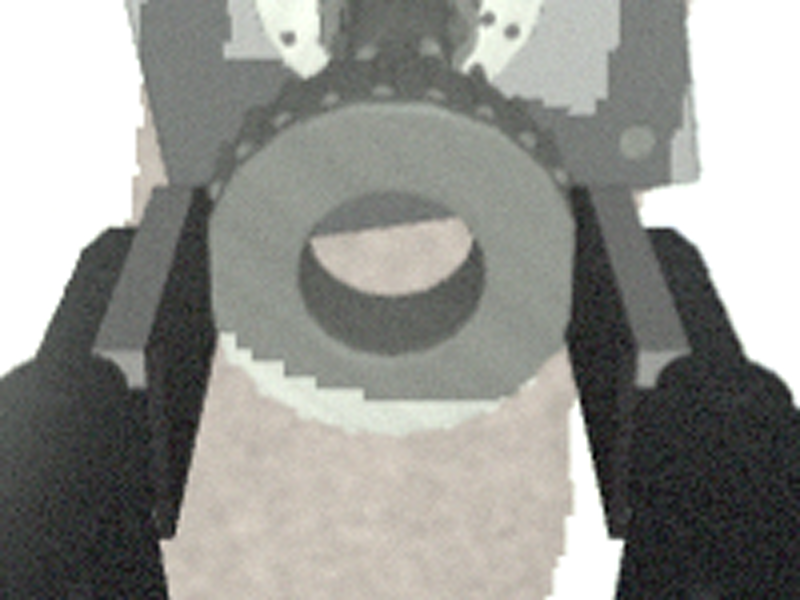

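Emit:
step_arm --pt "15 0.4 -0.3 0 0 0 255" --pt "30 0.4 -0.3 0 0 0 255" --pt "38 0.4 -0.3 0 0 0 255" --pt "42 0.4 -0.3 0 0 0 255" --pt "45 0.4 -0.3 0 0 0 255" --pt "47 0.4 -0.3 0 0 0 255" --pt "49 0.4 -0.3 0 0 0 255" --pt "51 0.4 -0.3 0 0 0 255" --pt "53 0.4 -0.3 0 0 0 255"

```text
time_s: 24.05
eef_pos: [0.5483, 0.0245, 0.0753]
eef_rot: [-0.001, 0.707, -0.001, -0.707]
wrist_force: [-0.6, 0.2, -0.3]
opening: 0.516
```

Emit:
step_arm --pt "2 -0.5 0 0 0 0 255" --pt "4 -0.5 0 0 0 0 255" --pt "6 -0.5 0 0 0 0 255" --pt "8 -0.5 0 0 0 0 255" --pt "10 -0.5 0 0 0 0 255" --pt "12 -0.5 0 0 0 0 255" --pt "14 -0.5 0 0 0 0 255" --pt "16 -0.5 0 0 0 0 255"

```text
time_s: 25.05
eef_pos: [0.5484, 0.025, 0.0594]
eef_rot: [-0.001, 0.707, -0.001, -0.707]
wrist_force: [-0.6, -1.0, 1.4]
opening: 0.508
```

Emit:
step_arm --pt "1 0 0 0 0 0 255" --pt "2 0 0 0 0 0 255" --pt "3 0 0 0 0 0 255" --pt "4 0 0 0 0 0 255" --pt "4 0 0 0 0 0 255"

```text
time_s: 25.68
eef_pos: [0.5484, 0.025, 0.0563]
eef_rot: [-0.001, 0.707, -0.001, -0.707]
wrist_force: [-4.2, -0.8, 9.5]
opening: 0.51
```

Contact at the expected home height. One small extra push, then release and retreat to the near side for a check.

Emit:
step_arm --pt "1 0 0 0 0 0 255" --pt "1 0 0 0 0 0 255" --pt "-0.5 0 0 0 0 0 255" --pt "-0.5 0 0 0 0 0 20" --pt "-0.5 0 0 0 0 0 20" --pt "-0.5 0 0 0 0 0 20" --pt "-0.5 0 0 0 0 0 20" --pt "-40 0 0 0 0 0 20" --pt "-95 0 0 0 0 0 20" --pt "-95 0 60 0 0 0 20"

```text
time_s: 26.92
eef_pos: [0.4946, 0.0237, 0.1564]
eef_rot: [0.0, 0.712, -0.002, -0.702]
wrist_force: [0.7, -0.3, 0.1]
opening: 0.922
```

Emit:
step_arm --pt "0 0 20 0 0 0 20" --pt "0 0 20 0 0 0 20" --pt "0 0 20 0 0 0 20"

```text
time_s: 27.3
eef_pos: [0.4693, 0.025, 0.1507]
eef_rot: [-0.001, 0.708, -0.001, -0.707]
wrist_force: [0.2, 1.2, -0.0]
opening: 0.922
```

Run:
```python
from h import *
s=shot('wrist','w10');C=cloud(s);Z=C[...,2];r=np.hypot(C[...,0]-.548,C[...,1]-.025)
o=obs();print(o['time_s'],o['p'],o['opening'],o['wrist_force'])
for n,a,b,lo,c in(('flange',.026,.031,.008,.03),('clamp top',.0125,.022,.05,.08),('plate',.04,.05,.008,.03)):
    P=C[(r>a)&(r<b)&(Z<c)&(Z>lo)];print(n,len(P),np.percentile(P[:,2],[10,25,50,75,90]).round(4) if len(P) else 0, np.linalg.lstsq(np.c_[P[:,:2]-[.548,.025],np.ones(len(P))],P[:,2],rcond=None)[0].round(3))
im=s['im'][:,:,::-1][20:220,200:440];a=cv2.resize(np.clip(im.astype(float)*1.5,0,255).astype(np.uint8),(480,400),interpolation=cv2.INTER_CUBIC)
t=shot('scene','sc2');b=cv2.resize(np.clip(t['im'][:,:,::-1][150:250,290:370].astype(float)*1.8,0,255).astype(np.uint8),(320,400),interpolation=cv2.INTER_CUBIC)
cv2.imwrite('pics/f.png',np.hstack([a,b]))
C0=cloud(load('top'));C1=cloud(shot('top','top2'))
for n,x,y in(('dropper',.714,.174),('vial',.403,-.158),('beaker',.69,-.187),('reagent',.402,-.387),('scoop',.695,-.015),('stopper',.386,.366)):
    q=[np.median(c[(np.hypot(c[...,0]-x,c[...,1]-y)<.06)&(c[...,2]>.008)&(c[...,2]<.14)][:,:2],0) for c in(C0,C1)];print(n,q[0].round(3),q[1].round(3))
```

```text
27.35 [0.46939924 0.02498876 0.15059053] 0.9176036003420419 [ 0.15777742  0.41326575 -1.40391886]
flange 659 [0.0163 0.0168 0.0174 0.0179 0.0184] [-0.011 -0.001  0.017]
clamp top 2339 [0.0663 0.0667 0.0672 0.0677 0.0681] [-0.008  0.005  0.067]
plate 4211 [0.0115 0.012  0.0125 0.013  0.0134] [-0.003 -0.001  0.012]
dropper [0.714 0.174] [0.714 0.174]
vial [ 0.403 -0.158] [ 0.403 -0.158]
beaker [ 0.707 -0.187] [ 0.708 -0.187]
reagent [ 0.402 -0.387] [ 0.402 -0.387]
scoop [ 0.704 -0.015] [ 0.705 -0.015]
stopper [0.386 0.365] [0.382 0.364]
```

View pics/f.png

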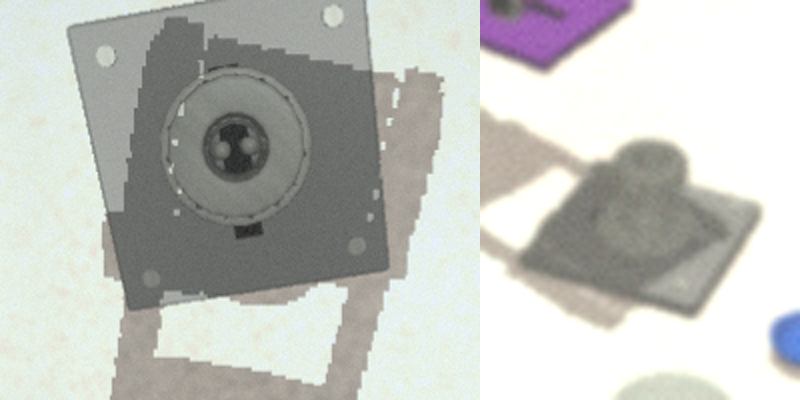

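The clamp top reads 54.7 mm above the plate; 53 is expected, so it is in tolerance but near the margin. I'm checking for depth bias against the post tip, which should be at 61 mm.

Run:
```python
from h import *
for n in('w10','w2','w7','sc2','scene','top2','top'):
    C=cloud(load(n));Z=C[...,2];r=np.hypot(C[...,0]-.548,C[...,1]-.025)
    f=lambda a,b,lo,hi:(lambda P:(len(P),P and round(float(np.median(P)),4)))(list(Z[(r>=a)&(r<b)&(Z>lo)&(Z<hi)]))
    print(n,'tip',f(0,.007,.066,.08),'13-22',f(.013,.021,.045,.08),'plate',f(.045,.055,.005,.025))
# circle check by pixel: clamp bore/outer in w10
s=load('w10')
for h in(.063,.065,.067):
    c=np.array([.548,.025,h]);print(h,proj(s,[c,c+[.0235,0,0],c-[.0235,0,0],c+[0,.0235,0],c-[0,.0235,0]]).round(1).tolist())
```

```text
w10 tip (80, 0.0669) 13-22 (1953, 0.0672) plate (4673, 0.0125)
w2 tip (56, 0.0671) 13-22 (0, []) plate (4186, 0.0125)
w7 tip (44, 0.0671) 13-22 (265, 0.0514) plate (3583, 0.0127)
sc2 tip (3, 0.0687) 13-22 (83, 0.0677) plate (245, 0.0131)
scene tip (2, 0.067) 13-22 (13, 0.0595) plate (256, 0.013)
top2 tip (3, 0.0665) 13-22 (67, 0.0655) plate (199, 0.0116)
top tip (4, 0.0684) 13-22 (0, []) plate (408, 0.0114)
0.063 [[317.6, 93.6], [317.5, 56.8], [317.6, 128.2], [283.5, 93.7], [351.6, 93.6]]
0.065 [[317.6, 93.7], [317.5, 56.5], [317.6, 128.5], [283.2, 93.8], [351.9, 93.7]]
0.067 [[317.6, 93.7], [317.5, 56.3], [317.6, 128.8], [282.9, 93.8], [352.2, 93.7]]
```

The tip gives no usable reference. Three views put the clamp top at 54–54.7 mm, so it may have been lifted about 1 mm at release. I'll press it down gently with part-open fingers straddling the post.

Emit:
step_arm --pt "0 0 -40 0 0 0 155" --pt "0 0 -79 0 0 0 155" --pt "0 0 -79 0 0 0 155" --pt "20 0 -79 0 0 0 155" --pt "45 0 -79 0 0 0 155" --pt "65 0 -79 0 0 0 155" --pt "74 0 -79 0 0 0 155" --pt "76 0 -79 0 0 0 155" --pt "76 0 -79 0 0 0 155"

```text
time_s: 28.58
eef_pos: [0.5476, 0.025, 0.0749]
eef_rot: [-0.001, 0.707, -0.001, -0.707]
wrist_force: [-0.0, 0.5, 0.9]
opening: 0.39
```

Emit:
step_arm --pt "2 0 0 0 0 0 155" --pt "4 0 0 0 0 0 155" --pt "6 0 0 0 0 0 155" --pt "8 0 0 0 0 0 155" --pt "9 0 0 0 0 0 155" --pt "10 0 0 0 0 0 155" --pt "10 0 0 0 0 0 155"

```text
time_s: 29.45
eef_pos: [0.5473, 0.025, 0.0643]
eef_rot: [-0.001, 0.707, -0.001, -0.707]
wrist_force: [-0.1, 0.3, 0.8]
opening: 0.394
```

Emit:
step_arm --pt "1 0 0 0 0 0 155" --pt "2 0 0 0 0 0 155" --pt "3 0 0 0 0 0 155" --pt "3 0 0 0 0 0 155"

```text
time_s: 29.95
eef_pos: [0.5478, 0.025, 0.0641]
eef_rot: [-0.0, 0.707, -0.001, -0.707]
wrist_force: [-9.8, 0.7, 24.1]
opening: 0.391
```

A 24 N push moved it only 0.2 mm, so the clamp is home. Retreating.

Emit:
step_arm --pt "-5 0 0 0 0 0 155" --pt "-30 0 0 0 0 0 155" --pt "-80 0 0 0 0 0 155" --pt "-100 0 40 0 0 0 155" --pt "-100 0 79 0 0 0 155" --pt "-100 0 79 0 0 0 155" --pt "-100 0 79 0 0 0 155" --pt "-100 0 79 0 0 0 155"

```text
time_s: 30.95
eef_pos: [0.4691, 0.025, 0.1613]
eef_rot: [-0.001, 0.707, -0.001, -0.707]
wrist_force: [0.0, -0.4, 0.7]
opening: 0.393
```

Run:
```python
from h import *
s=shot('wrist','w11');C=cloud(s);Z=C[...,2];r=np.hypot(C[...,0]-.548,C[...,1]-.025)
o=obs();print(o['time_s'],o['p'],o['wrist_force'])
for n,a,b,lo,c in(('flange',.026,.031,.008,.03),('clamp top',.0125,.022,.05,.08),('plate',.04,.05,.008,.03)):
    P=C[(r>a)&(r<b)&(Z<c)&(Z>lo)];print(n,len(P),np.median(P[:,2]),np.linalg.lstsq(np.c_[P[:,:2]-[.548,.025],np.ones(len(P))],P[:,2],rcond=None)[0].round(3))
P=C[(r<.03)&(Z>.055)&(Z<.08)];print(cv2.minEnclosingCircle(P[:,:2].astype(np.float32)))
```

```text
31.0 [0.46899894 0.02506859 0.16120059] [-0.29007687  0.03330711 -0.11971743]
flange 697 0.01741554019312419 [-0.009  0.001  0.017]
clamp top 2118 0.06587175382806887 [-0.005 -0.002  0.066]
plate 3892 0.012450256458765435 [-0.004 -0.     0.012]
((0.5478311777114868, 0.02508430741727352), 0.024554649367928505)
```

Clamp top now reads 53.4 mm above the plate (53 expected), level and centred at (0.5478, 0.0251). Handing in.

```bash
python3 -c "
from bench import ctrl
print(ctrl.hand_in())"
```

```text
the job is handed in; nothing more can be done
None
```

The filter stack is assembled on the grey holder's post – support disc hub up, then spacer, then clamp ring – and the job is handed in at about 31 s. I was given no verdict.

- **Seating:** each layer was pushed down in the grip until it stopped within 0.1 mm of its expected height, at about 9–11 N.
- **Clamp correction:** after release the clamp's top read 54.7 mm above the plate instead of 53 mm, probably lifted slightly as the fingers let go. I pressed it down with part-open fingers to 24 N, the highest force I read; forces were only read at the end of each move.
- **Last heights (depth camera):** the flange top is 5.0 mm above the plate (5 expected) and the clamp top 53.4 mm (53 expected). The spacer top had read 38.8 mm (38 expected) before the clamp covered it.
- **Level and centring:** the clamp is level within about 0.01 rad. Its centre is at (0.548, 0.025), about 3.5 mm from the plate's centre.
- **Bystanders:** before and after top views agree within 1 mm for all except the stopper, which reads 4 mm off on very few pixels. The arm never went near it.
- **Disagreements:** the depth reading at the post's tip, about 6 mm low, was unusable as a reference. An early reading had the disc's flange 1 mm high; the last one agrees.

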